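# Wind the locker key out to the guest

## Robot

A 7-joint arm with a two-finger parallel gripper is mounted at the origin on the work surface. World frame = base frame: x ahead of the robot, y to its left, z up, the work surface at z = 0. Lengths are in m, angles in rad, forces in N, time in s.
With the tool pointing down it reaches from about 0.4 to 0.85 m from the base axis. Payload 10.4 kg.
Tool frame: the origin (TCP) lies midway between the tips of the shut fingers; the grasp point (between the pads) lies 19 mm behind it (manip.pinch_z is the distance from the TCP to the grasp point, in m); y points along the fingers, x is the direction in which the jaws open and shut, and the axes are right-handed (so a half turn about y gives the same grasp; the last joint's range is limited). The gripper opens to 85 mm and grips with 20 to 120 N. Pads are 22 mm wide; open, the fingers measure 114 mm over their backs; the gripper's body (76 mm by 85 mm) begins 54 mm behind the grasp point. The pads swing forward as they close: fully open they stand 13 mm farther back than shut.
Start: joints at [-1.235, 0.332, -0.065, 1.46, 0.022, 1.35, -0.088], TCP at [0.219, 0.585, 0.231] pointing down, gripper open.
Joint ranges: [-2.6, 2.6], [-0.5, 2.12], [-1.47, 1.34], [0.16, 2.42], [-1.27, 4.41], [0.06, 2.06], [-2.6, 2.6]. Speed limits (rad/s): [2.22, 2.22, 2.79, 2.79, 3.14, 3.14, 3.14].

## Interface

Orientations are given as a unit quaternion [x, y, z, w].
In Python, from workcell import manip gives the robot as it stands.
- The arm moves only by the shell command python3 -m pendant 'ROWS' [OPENING] [FORCE]. ROWS is a JSON object of lists of equal length, an entry for each row: "offset": the shift along the tool's x, y, z scaled (see below), a list of three; "turn": the turn, a rotation vector about the tool's x, y, z scaled (see below), a list of three. A call has 1 to 12 rows; each row is the pose to reach, as a shift and turn from the pose measured when the call began, along the tool's axes at that moment; what a row does not reach only later rows make up. The controller multiplies each number of a shift by 200 mm and each number of a turn by 45 degrees. A row lasts 1/8 s, in which the tool goes at most 62.5 mm and 10.7 degrees, less where a joint would pass 70% of its speed; a pose out of reach is approached as far as the arm can. A call with a number of a shift or a turn outside -1 to 1 is refused whole. A call with a gripper value outside its range is refused whole. OPENING is the opening in per cent of the stroke, from 0 (shut) to 100 (fully open), set as the call begins (- or left out, the last holds). The fingers move at their own pace and stop on an object; FORCE is the grip in N (left out, the last holds). Time passes only in rows, so rows that repeat a pose let the fingers close. It gives the time, the measured TCP pose, the force and the opening at its end, in the units of the state.
- manip.get_obs(): the state, without advancing time (a new reading comes with each control period).
- manip.camera(name): name is "scene" or "top" or "wrist"; returns (picture, depth): 400x640x3 uint8, red, green, blue; 400x640 float32, m along the optical axis (not along the pixel's ray), 0 where there is no reading.
- manip.camera_model(name): a dict with "intrinsics" (3x3 intrinsics, pixels), "k1" (the pictures are not rectified: a ray, as slopes to the right and down, at radius r is drawn at 1 + k1 r^2 times it, then the intrinsics apply), "R" (3x3) and "t" (3): a world point X has camera coordinates R X + t; the wrist camera has in their place "tool_from_camera" (4x4, takes a point from camera to tool coordinates, whose origin is the TCP and whose axes are the tool frame's). Camera axes: x right, y down, z forward; pixel columns grow to the right and rows downward; lengths in m; the calibration is good to about 2 mm. A picture is of the moment at which its call begins: read the wrist's pose just before it. camera_model takes no time and is no camera call.
- manip.hand_in(): hands the job in, once; it reports no verdict.
The state is a dict: "clock": time; "joint_pos": joint angles; "joint_velocities": joint speeds; "tau": joint torques, N m; "position": TCP position; "ee_rot": TCP orientation; "ft_force": force on the tool from outside, world axes, zero at the start; "torque": the same for the moment, N m; "grip_width": opening from 0.0 (shut) to 1.0 (fully open).
Only numpy, scipy, OpenCV 4.12 (cv2) and the standard library are available. Lean on these libraries where they do the work, as an engineer would, in place of code of your own. Each camera call takes 0.05 s, during which the arm holds its last target. There are 200 camera calls.

## Task

At the pool's ticket desk, take the upright grip of the pass-through's crank and wind it clockwise (seen from above) until the key tray is fully out on the guest's side of the white hatch frame, then let go. Let the crank do the moving: do not push the tray itself, and leave the pencil sharpener where it stands.

Things in the scene. Friction and masses are not known exactly. Their poses are not given: they have to be found in the camera images.
- grip: black upright free-spinning grip on the pass-through's flat steel crank arm: 23 mm diameter, 62 mm tall. Origin at its centre, 116 mm above the desk (32 mm of it below, 30 mm above). A hand need not turn while winding: it spins on its pin. It circles the spindle at 55 mm radius and resists with 2 to 4 N. Under its path nothing of the unit rises above 86 mm
- spindle (a point): fixed vertical axis of the crank, on the grey gearbox (70 x 64 mm); the point lies 75 mm above the desk. Its x axis points the way the tray travels out (away from the robot, up to 20 degrees askew), its y axis left, to the tray's side. At the start 5.8 to 7.5 rad (about one turn) of clockwise winding are left until the tray is fully out
- tray: open steel tray, 130 x 130 x 30 mm, a brass locker key in it. Origin: centre of its underside, 8 mm above the desk, 120 mm left of the spindle. Moves 20 mm out per radian of clockwise winding and stays where left. Along the spindle's x it starts 0 to 35 mm ahead of the spindle; fully out is 150 mm, all beyond the white frame (76 mm high); dead stop at 160 mm
- sharpener: desk pencil sharpener, not part of the job: dark steel block 60 x 46 mm on a rubber foot 75 x 60 mm, 100 mm tall over its small side crank with a level black knob; loose, about 0.7 kg. Origin at the centre of its underside. It stands left or right of the pass-through, a terracotta pen cup on the other side

How it is judged:
By the outcome, as a careful person would: the job done as asked, in the order asked, and still so for the second after the job is handed in, with the robot touching nothing.
It also fails if it takes over 58 s, if anything falls off the work surface, if the arm or the gripper's body presses on something with over 40 N, if the wrist force passes 120 N, or if a joint passes its speed limit or range.

## Working session

There is one attempt and no reset: what is moved stays moved. The work goes in short steps, Python scripts to look and compute and a shell command to move; the robot and the scene stay as the last step left them, time stands still between calls to the robot, and variables do not carry over. Pictures are saved under pics/ and viewed, about 8 in all and at most 12, crops included, and the job is handed in when it is done.

```bash
mkdir -p pics; ls; cat > h.py <<'E'
import numpy as np,cv2
from workcell import manip
from scipy.spatial.transform import Rotation as Rn
def snap(n):
    p,d=manip.camera(n); return p,d
def save(p,f): cv2.imwrite('pics/'+f,p[:,:,::-1])
E
python3 - <<'E'
from h import *
o=manip.get_obs()
print({k:np.round(v,3) for k,v in o.items()},manip.pinch_z)
for n in ('top','scene','wrist'):
    p,d=snap(n); save(p,n+'0.png'); np.savez(n+'0.npz',p=p,d=d); print(n,manip.camera_model(n))
a=cv2.imread('pics/top0.png');b=cv2.imread('pics/scene0.png')
E
```

```text
pics
{'clock': np.float64(0.0), 'joint_pos': array([-1.235,  0.333, -0.065,  1.461,  0.022,  1.35 , -0.088]), 'joint_velocities': array([ 0.001,  0.001, -0.   ,  0.001,  0.001, -0.   ,  0.001]), 'tau': array([-1.0000e-03, -6.2544e+01,  4.9000e-02, -3.9161e+01,  1.6000e-02,
        9.0000e-03, -0.0000e+00]), 'position': array([0.219, 0.585, 0.231]), 'ee_rot': array([ 0.581,  0.402, -0.403, -0.581]), 'ft_force': array([-0.128,  0.274, -0.204]), 'torque': array([ 0.025, -0.002, -0.018]), 'grip_width': np.float64(1.002)} 0.0187
top {'intrinsics': array([[519.88339561,   0.        , 311.40360212],
       [  0.        , 519.88339561, 201.15508419],
       [  0.        ,   0.        ,   1.        ]]), 'k1': -0.15174475437954468, 'R': array([[ 0.01430098, -0.99971612,  0.01905665],
       [-0.98032167, -0.01777124, -0.19660521],
       [ 0.19688806, -0.01587   , -0.98029752]]), 't': array([-0.01244183,  0.54598683,  1.40324313])}
scene {'intrinsics': array([[487.69614273,   0.        , 326.72205843],
       [  0.        , 487.69614273, 200.72882228],
       [  0.        ,   0.        ,   1.        ]]), 'k1': -0.028011168985275857, 'R': array([[ 0.34418488,  0.93882689, -0.01186731],
       [ 0.70543385, -0.26692   , -0.65659485],
       [-0.61959653,  0.21761842, -0.75415009]]), 't': array([-0.18669818, -0.31517016,  1.57030137])}
wrist {'intrinsics': array([[316.11137961,   0.        , 328.27550518],
       [  0.        , 316.11137961, 207.04179667],
       [  0.        ,   0.        ,   1.        ]]), 'k1': -0.0404926106108579, 'tool_from_camera': array([[ 9.99999022e-01, -1.07219783e-03, -8.98460834e-04,
         1.42975880e-03],
       [ 5.61467938e-04, -2.80629022e-01,  9.59816147e-01,
        -1.41769231e-01],
       [-1.28124697e-03, -9.59815713e-01, -2.80628146e-01,
         7.18198056e-02],
       [ 0.00000000e+00,  0.00000000e+00,  0.00000000e+00,
         1.00000000e+00]])}
```

View pics/top0.png

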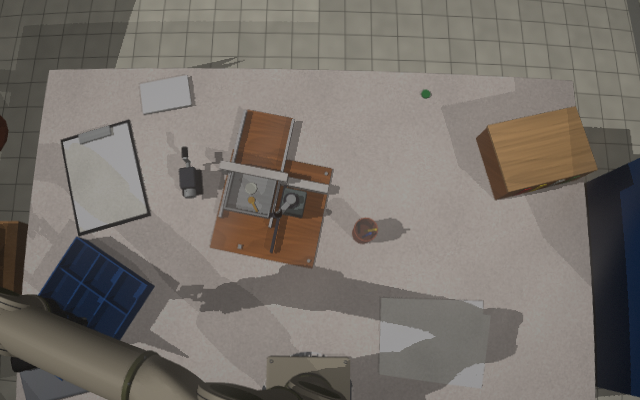

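View pics/scene0.png

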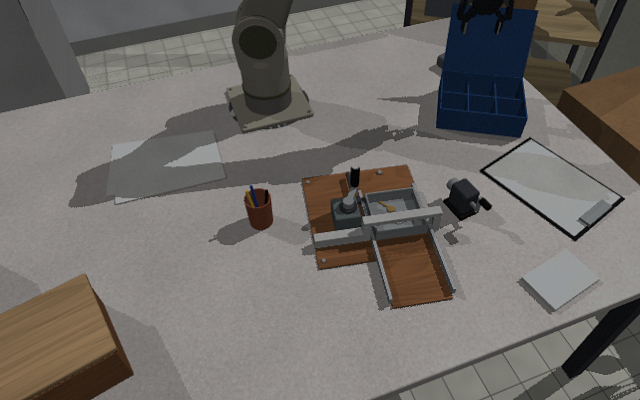

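The top view shows the gearbox near (293,200), the grip near (277,213), the tray near (250,190), the sharpener at (188,180) and the cup at (365,230). Next I'll zoom in on both views.

```bash
cat >> h.py <<'E'
def cast(n,uv,z):
    m=manip.camera_model(n);K=m['intrinsics'];k=m['k1']
    q=cv2.undistortPoints(np.array([[uv]],float),K,np.array([k,0,0,0.]))[0,0]
    # undistortPoints: same radial model
    R,t=m['R'],m['t']; c=-R.T@t; d=R.T@np.array([q[0],q[1],1]); return c+d*(z-c[2])/d[2]
def pts(n,d):
    m=manip.camera_model(n);K=m['intrinsics'];h,w=d.shape
    uv=np.stack(np.meshgrid(np.arange(w),np.arange(h)),-1).reshape(-1,1,2).astype(float)
    q=cv2.undistortPoints(uv,K,np.array([m['k1'],0,0,0.])).reshape(h,w,2)
    P=np.dstack([q,np.ones((h,w))])*d[...,None]
    return (P-m['t'])@m['R']
E
python3 - <<'E'
from h import *
T=np.load('top0.npz');S=np.load('scene0.npz')
a=cv2.resize(T['p'][100:280,200:350],None,fx=3,fy=3,interpolation=cv2.INTER_CUBIC)
b=cv2.resize(S['p'][155:275,295:495],None,fx=2,fy=2,interpolation=cv2.INTER_CUBIC)
c=np.zeros((540,800,3),np.uint8);c[:,:450]=a;c[:240,450:800]=b[:,:350]
save(c,'zoom.png')
for n,F in(('top',T),('scene',S)):
    X=pts(n,F['d']);g=F['p'].astype(int)
    reg=(X[...,0]>.4)&(X[...,0]<.85)&(X[...,1]>-.15)&(X[...,1]<.3)
    m=reg&(X[...,2]>.125)&(X[...,2]<.16)
    v,u=np.nonzero(m); print(n,m.sum(),u.min(),u.max(),v.min(),v.max(),X[m].mean(0),np.percentile(X[m],[2,98],axis=0))
    m=reg&(X[...,2]>.088)&(X[...,2]<.15)
    l,cc,st,ce=cv2.connectedComponentsWithStats(m.astype(np.uint8))
    for i in range(1,l):
        if st[i,4]>8: print(st[i],X[cc==i].mean(0).round(3),np.percentile(X[cc==i],[2,98],axis=0).round(3).tolist(),g[cc==i].mean(0).round())
E
```

```text
top 29 273 281 207 215 [0.49711634 0.08716815 0.13922831] [[0.49103882 0.07722665 0.12738652]
 [0.51048806 0.0980815  0.14851046]]
[273 210   9   8  42] [0.495 0.086 0.128] [[0.491, 0.077, 0.094], [0.503, 0.098, 0.148]] [42. 36. 34.]
[357 218   9  10  21] [ 0.482 -0.134  0.102] [[0.47, -0.149, 0.089], [0.495, -0.127, 0.122]] [89. 72. 66.]
scene 78 350 359 166 176 [0.50770214 0.08529943 0.13761654] [[0.49817231 0.07633772 0.12584123]
 [0.51360557 0.09810597 0.14868421]]
[350 166  10  20 163] [0.508 0.085 0.122] [[0.499, 0.077, 0.091], [0.514, 0.097, 0.148]] [13. 12. 13.]
[254 188  17  13  64] [ 0.463 -0.13   0.099] [[0.431, -0.148, 0.088], [0.48, -0.119, 0.121]] [56. 38. 32.]
[261 202   8   6  14] [ 0.491 -0.139  0.091] [[0.486, -0.148, 0.089], [0.496, -0.129, 0.094]] [77. 42. 30.]
```

View pics/zoom.png

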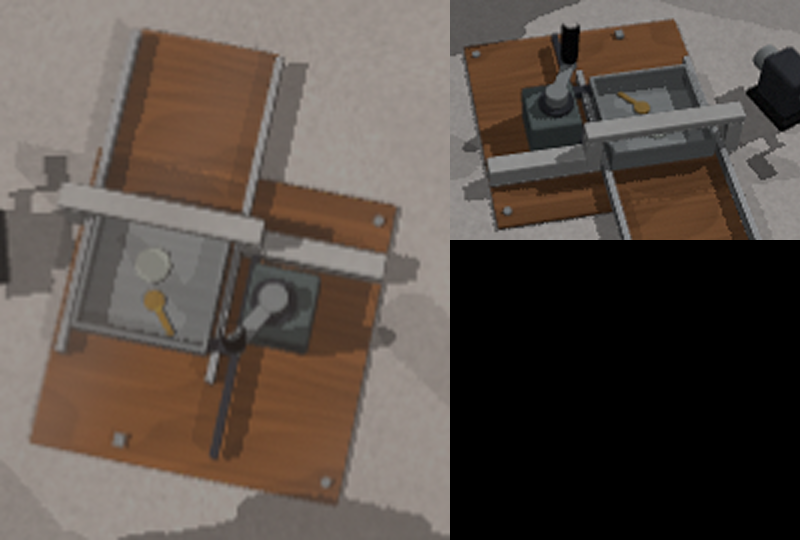

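```bash
python3 - <<'E'
from h import *
f=lambda x,y,z:cast('top',(200+x/3-.33,100+y/3-.33),z)
s=f(273,298,.082); print('spindle',s)
a,b,c=f(397,205,.008),f(340,500,.008),f(32,442,.008)
for d in(a-b,): print('yaw',np.degrees(np.arctan2(d[1],d[0])))
d=b-c;print(np.degrees(np.arctan2(d[1],d[0]))+90,a,b,c)
print('rails',[ (lambda d:np.degrees(np.arctan2(d[1],d[0])))(f(280,60,.03)-f(248,210,.03))])
# spindle via scene: crop (557,97)
print('spindle scene',cast('scene',(295+(555-450)/2,155+97/2),.085))
# grip: rays
g=lambda n,u,v,z:cast(n,(u,v),z)
T=np.load('top0.npz')['p'];S=np.load('scene0.npz')['p']
for n,P,(u0,v0,u1,v1) in(('top',T,(268,203,288,222)),('scene',S,(340,160,368,192))):
    gr=P[v0:v1,u0:u1].max(2); print(n);print(gr)
    
E
```

```text
spindle [0.54555966 0.05395901 0.082     ]
yaw -10.192541762123774
-9.55168391360732 [ 0.65580921 -0.06342766  0.008     ] [ 0.36736311 -0.01156678  0.008     ] [0.4167828  0.28212592 0.008     ]
rails [np.float64(-10.117103536639062)]
spindle scene [0.55426392 0.05000193 0.085     ]
top
[[108 107 108  82  60  72  83  99  54  68  68  68  57  64  80  80  94 120
  119 119]
 [105 106 106  65  66  84  86 124  55  70  68  67  56  70  76  96 120 120
  119 118]
 [107 107 106  66  66  99  83 107  63  71  70  65  55  72  94 118 119 119
  119 119]
 [109 107 101  58  64  98  85  72  63  66  67  56  55  90 122 119 120 119
  118 119]
 [109 108  86  56  72  92  83  58  62  62  61  52  63 115 119 119 119 119
  120 107]
 [108 106  74  62  81  88  80  63  72  71  68  65  70 108 119 119 119 121
  108  73]
 [110 106  66  70  90  69 108  62  72  71  72  94  69  66 109 109 109 111
   74  60]
 [111 101  57  72  94  52 102  66  72  78  82 104  63  45  82  84  85  75
   59  61]
 [115  94  55  70  91  54  79  73  86  83  80  67  48  41  79  83  77  56
   60  62]
 [117  91  53  65  80  55  45  71  93  67  64 
[... 3855 characters left out ...]
 75  65  65  66  67  65  63 103  71  33  45  36  18   5   0   1   0  43
   82 100 103 105 106 107 105 106 106 104]
 [ 74  63  63  65  64  63  61  72  94  46  50  59  60  52  42  40  69  64
   86 105 107 107 104 103 103 102 103 103]
 [102  73  64  63  64  64  64  63 102  54  69  73  72  65  58  70  81  69
   80 101 102 102 102 100 102 101 100  99]
 [108  77  64  66  65  66  63  61  97  71  67  71  69  66 100 110  82  68
   83  88  98  99  99  99  98  97  98  97]
 [106  71  62  62  61  60  60  58  95  79  69  67 100 107 114 116  80  65
  117 122 129 105 102 101 101 100  98  97]
 [ 96  66  55  56  58  58  59  60  60  64 100 105 113 113 116 103  88  78
  117 133 137  88  93  98  96  96  96  96]]
```

```bash
python3 - <<'E'
from h import *
for n in('top','scene'):
    F=np.load(n+'0.npz');X=pts(n,F['d'])
    reg=(abs(X[...,0]-.5)<.04)&(abs(X[...,1]-.087)<.03)
    m=reg&(X[...,2]>.143)&(X[...,2]<.153);v,u=np.nonzero(m)
    print(n,m.sum(),u.mean(),v.mean(),X[m].mean(0).round(4),X[m].min(0).round(4),X[m].max(0).round(4))
    print(' cast',cast(n,(u.mean(),v.mean()),.146))
    reg=(abs(X[...,0]-.545)<.03)&(abs(X[...,1]-.053)<.03)
    m=reg&(X[...,2]>.076)&(X[...,2]<.1);print(' hub/arm',m.sum(),X[m].mean(0),np.unique(X[m][:,2].round(2),return_counts=True))
    # frame: white, tall
    m=(X[...,2]>.068)&(X[...,2]<.084)&(F['p'].min(2)>120)&(X[...,0]>.5)&(X[...,0]<.75)&(X[...,1]>-.05)&(X[...,1]<.3)
    if m.sum()>20:
        P=X[m];print(' frame',m.sum(),P.mean(0).round(3),P.min(0).round(3),P.max(0).round(3))
print(cast('scene',(354.6,177.),.116),cast('scene',(354.6,181.),.106))
E
```

```text
top 6 275.5 211.66666666666666 [0.498  0.0913 0.1463] [0.492  0.0794 0.1434] [0.5075 0.0978 0.1494]
 cast [0.4980073  0.09125862 0.146     ]
 hub/arm 122 [0.53784376 0.05916691 0.08190872] (array([0.08, 0.09]), array([102,  20]))
 frame 517 [0.626 0.162 0.076] [0.527 0.066 0.068] [0.655 0.258 0.084]
scene 20 354.5 168.65 [0.5068 0.0856 0.1464] [0.4979 0.0791 0.1434] [0.5126 0.0949 0.1493]
 cast [0.50645162 0.08573532 0.146     ]
 hub/arm 140 [0.53991418 0.05882454 0.08284015] (array([0.08, 0.09]), array([100,  40]))
 frame 573 [0.625 0.161 0.077] [0.599 0.066 0.072] [0.653 0.256 0.083]
[0.50578564 0.0872742  0.116     ] [0.5095578  0.08606428 0.106     ]
```

```bash
python3 - <<'E'
from h import *
o=manip.get_obs();R=Rn.from_quat(o['ee_rot']).as_matrix();print(R.round(3))
G=np.array([.504,.088,.124-.0187]);
for z in(.231,.19,.104): print(z,(R.T@(np.r_[G[:2],z]-o['position'])/.2).round(3))
for n,(u,v) in(('top',(188,180)),): print('sharp',cast(n,(u,v),.07))
E
```

```text
[[ 0.351 -0.    -0.936]
 [ 0.936 -0.001  0.351]
 [-0.001 -1.    -0.   ]]
0.231 [-1.827e+00  1.000e-03 -2.205e+00]
0.19 [-1.827  0.206 -2.205]
0.104 [-1.826  0.636 -2.205]
sharp [0.59726721 0.34405005 0.07      ]
```

```bash
python3 -m pendant '{"offset":[[0,-0.2,0],[0,-0.35,0],[-0.2,-0.35,-0.22],[-0.4,-0.35,-0.45],[-0.6,-0.35,-0.7],[-0.82,-0.35,-0.95],[-0.82,-0.35,-0.95],[-0.82,-0.35,-0.95]],"turn":[[0,0,0],[0,0,0],[0,0,0],[0,0,0],[0,0,0],[0,0,0],[0,0,0],[0,0,0]]}' 100
python3 -m pendant '{"offset":[[-0.2,0,-0.24],[-0.4,0,-0.48],[-0.6,0,-0.72],[-0.8,0,-0.97],[-0.8,0,-0.97],[-0.8,0,-0.97]],"turn":[[0,0,0],[0,0,0],[0,0,0],[0,0,0],[0,0,0],[0,0,0]]}'
python3 - <<'E'
from h import *
o=manip.get_obs();R=Rn.from_quat(o['ee_rot']).as_matrix();print(R.round(3),o['joint_pos'].round(2))
G=np.array([.504,.088])
for z in(.2,.104): print(z,(R.T@(np.r_[G[:2],z]-o['position'])/.2).round(3))
E
```

```text
clock: 1.15
position: [0.3396, 0.3648, 0.3009]
ee_rot: [0.581, 0.402, -0.403, -0.581]
ft_force: [0.0, 1.8, 0.2]
grip_width: 1.001
clock: 1.9
position: [0.4645, 0.1487, 0.3007]
ee_rot: [-0.581, -0.403, 0.404, 0.581]
ft_force: [0.3, 0.3, 0.4]
grip_width: 1.0
[[ 0.349 -0.001 -0.937]
 [ 0.937 -0.001  0.349]
 [-0.001 -1.     0.001]] [-0.74 -0.02  0.33  1.72  0.01  1.44  0.81]
0.2 [-0.215  0.503 -0.291]
0.104 [-0.214  0.983 -0.292]
```

```bash
python3 -m pendant '{"offset":[[-0.1,0.1,-0.15],[-0.215,0.25,-0.29],[-0.215,0.4,-0.29],[-0.215,0.4,-0.29],[-0.215,0.4,-0.29]],"turn":[[0,0,0],[0,0,0],[0,0,0],[0,0,0],[0,0,0]]}'
python3 - <<'E'
from h import *
p,d=snap('wrist');save(p,'w1.png')
E
```

```text
clock: 2.52
position: [0.5039, 0.0899, 0.2218]
ee_rot: [-0.58, -0.404, 0.404, 0.58]
ft_force: [0.2, -0.5, -0.2]
grip_width: 1.002
```

View pics/w1.png

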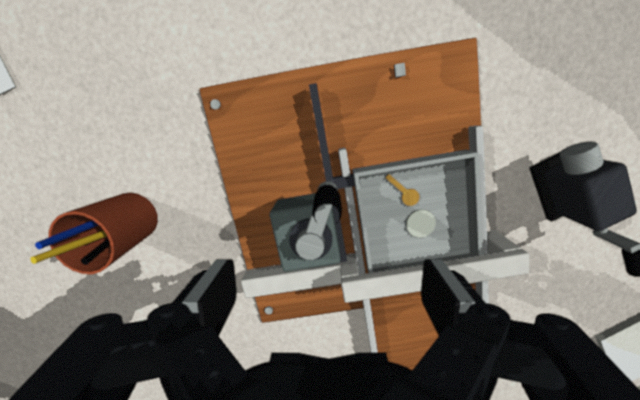

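```bash
cat >> h.py <<'E'
def wcast(o,uv,z):
    m=manip.camera_model('wrist');q=cv2.undistortPoints(np.array([[uv]],float),m['intrinsics'],np.array([m['k1'],0,0,0.]))[0,0]
    R=Rn.from_quat(o['ee_rot']).as_matrix();M=m['tool_from_camera']
    c=o['position']+R@M[:3,3];d=R@M[:3,:3]@np.array([q[0],q[1],1]);return c+d*(z-c[2])/d[2]
E
python3 - <<'E'
from h import *
o=manip.get_obs();p=cv2.imread('pics/w1.png')
m=(p.max(2)<45).astype(np.uint8);m[:175]=0;m[225:]=0;m[:,:305]=0;m[:,342:]=0
v,u=np.nonzero(m);print(u.min(),u.max(),v.min(),v.max(),u.mean(),v.mean())
for r in range(178,224,3):
    x=np.nonzero(m[r])[0];print(r,x.min() if len(x) else 0,x.max() if len(x) else 0)
print('mid',wcast(o,(u.mean(),v.mean()),.116))
print('hub',wcast(o,(312,243),.084))
print(p[205:232:2,315:335:2].max(2))
E
```

```text
305 341 175 224 325.6292307692308 199.19692307692307
178 335 335
181 0 0
184 0 0
187 319 333
190 318 336
193 315 339
196 313 339
199 311 340
202 305 340
205 305 341
208 312 341
211 312 341
214 312 341
217 338 340
220 305 338
223 305 337
mid [0.49822949 0.0908636  0.116     ]
hub [0.5420917  0.06026324 0.084     ]
[[  8  10  26  56  82 116 138 146 111  24]
 [  9  37  79  95 102 138 159 163 112  47]
 [ 25  79 106 115 141 160 162 150  87  52]
 [ 64 130 151 155 164 164 162 138  84  52]
 [110 158 159 159 164 162 161 123  86  54]
 [127 161 161 161 161 161 151 110  94  62]
 [127 160 159 161 158 164 138  98  95  59]
 [120 158 162 161 160 159 113  94  98  73]
 [125 148 164 162 159 151 101  96  98  79]
 [158 152 162 161 161 131  89  99 100  86]
 [154 158 163 165 154  93  67  96 101  94]
 [158 163 161 165 147  67  49  82 103  91]
 [160 163 163 164 130  51  47  60  94  97]
 [164 164 162 159  97  52  50  45  79 103]]
```

```bash
python3 - <<'E'
from h import *
o=manip.get_obs();m=manip.camera_model('wrist');M=np.linalg.inv(m['tool_from_camera']);R=Rn.from_quat(o['ee_rot']).as_matrix()
def proj(X):
    c=M[:3,:3]@(R.T@(np.array(X)-o['position']))+M[:3,3]
    return cv2.projectPoints(c[None],np.zeros(3),np.zeros(3),m['intrinsics'],np.array([m['k1'],0,0,0]))[0].ravel().round(1)
for g in((.504,.088),(.500,.090)):
    print(g,[proj((*g,z)) for z in(.084,.116,.146)])
print(proj((.545,.055,.084)),[proj((.62,.16,.076))])
p=cv2.imread('pics/w1.png');cv2.imwrite('pics/w1c.png',cv2.resize(p[150:270,260:380],None,fx=4,fy=4,interpolation=cv2.INTER_CUBIC))
E
```

```text
(0.504, 0.088) [array([325.2, 197. ]), array([324.8, 206.8]), array([324.4, 218.4])]
(0.5, 0.09) [array([325.7, 192.2]), array([325.4, 201.5]), array([325. , 212.5])]
[308.  247.4] [array([431.4, 274.6])]
```

View pics/w1c.png

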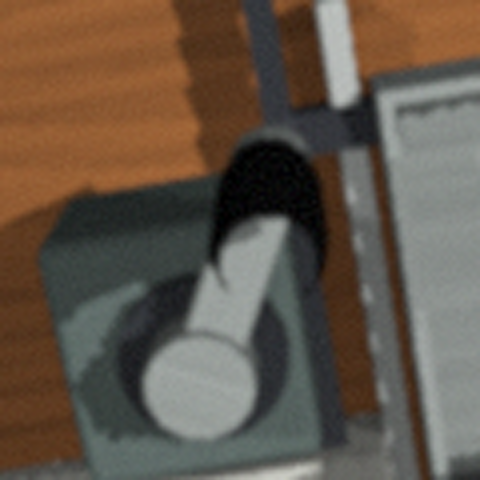

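```bash
python3 -m pendant '{"offset":[[0.005,0.2,0],[0.005,0.4,0],[0.005,0.59,0],[0.005,0.59,0],[0.005,0.59,0]],"turn":[[0,0,0],[0,0,0],[0,0,0],[0,0,0],[0,0,0]]}' && python3 -m pendant '{"offset":[[0,0,0],[0,0,0],[0,0,0],[0,0,0],[0,0,0],[0,0,0],[0,0,0],[0,0,0]],"turn":[[0,0,0],[0,0,0],[0,0,0],[0,0,0],[0,0,0],[0,0,0],[0,0,0],[0,0,0]]}' 0 30
python3 - <<'E'
from h import *
o=manip.get_obs();R=Rn.from_quat(o['ee_rot']).as_matrix();g=o['position'];print(R.round(3).tolist(),g,o['joint_pos'].round(2))
for s in ((.546,.054),):
    r=g[:2]-s;print(np.hypot(*r),np.degrees(np.arctan2(r[1],r[0])))
    r*=.055/np.hypot(*r)
    for k in range(1,13):
        a=-np.radians(15*k);q=np.array([[np.cos(a),-np.sin(a)],[np.sin(a),np.cos(a)]])@r-r
        print(k,(R.T@np.r_[q,0]/.2).round(3).tolist())
E
```

```text
clock: 3.2
position: [0.5057, 0.0912, 0.1062]
ee_rot: [0.581, 0.405, -0.403, -0.58]
ft_force: [-0.4, 0.4, -0.1]
grip_width: 0.999
clock: 4.2
position: [0.5059, 0.0911, 0.1065]
ee_rot: [0.581, 0.405, -0.403, -0.58]
ft_force: [-1.5, -0.5, 4.8]
grip_width: 0.26
[[0.347, 0.003, -0.938], [0.938, 0.001, 0.347], [0.002, -1.0, -0.003]] [0.50585298 0.09114723 0.10651088] [-0.64  0.2   0.41  1.92 -0.09  1.03  1.03]
0.05469642960515916 137.22253536699188
1 [0.062, 0.0, -0.036]
2 [0.113, 0.0, -0.087]
3 [0.149, 0.001, -0.149]
4 [0.167, 0.001, -0.218]
5 [0.167, 0.001, -0.29]
6 [0.149, 0.001, -0.359]
7 [0.113, 0.001, -0.421]
8 [0.062, 0.001, -0.472]
9 [0.0, 0.001, -0.508]
10 [-0.069, 0.001, -0.527]
11 [-0.141, 0.001, -0.527]
12 [-0.21, 0.001, -0.508]
```

The grip is held at 22 mm opening, which fits its 23 mm diameter. I'll wind a quarter turn first and check the forces.

```bash
python3 -m pendant '{"offset":[[0.062,0,-0.036],[0.113,0,-0.087],[0.149,0,-0.149],[0.167,0,-0.218],[0.167,0,-0.29],[0.149,0,-0.359],[0.149,0,-0.359]],"turn":[[0,0,0],[0,0,0],[0,0,0],[0,0,0],[0,0,0],[0,0,0],[0,0,0]]}'
python3 - <<'E'
from h import *
o=manip.get_obs();p=o['position'];print(p,o['joint_pos'].round(2),np.hypot(p[0]-.546,p[1]-.054),np.degrees(np.arctan2(p[1]-.054,p[0]-.546)),o['ft_force'])
R=Rn.from_quat(o['ee_rot']).as_matrix();print('ax',R.round(3).tolist())
r=p[:2]-(.546,.054); r*=.055/np.hypot(*r)
for k in range(1,25):
        a=-np.radians(15*k);q=np.array([[np.cos(a),-np.sin(a)],[np.sin(a),np.cos(a)]])@r-r
        print(k,(R.T@np.r_[q,0]/.2).round(3).tolist())
t,_=snap('top');save(t,'t2.png')
g=[(cast('top',(u,v),.03)) for u,v in()]
E
```

```text
clock: 5.08
position: [0.5859, 0.0932, 0.1069]
ee_rot: [0.582, 0.406, -0.402, -0.58]
ft_force: [6.6, 4.1, -3.0]
grip_width: 0.262
[0.5858827  0.09318875 0.10687786] [-0.57  0.37  0.41  1.72 -0.17  1.08  1.11] 0.05591411308882628 44.497166876576095 [ 6.60383425  4.13507238 -3.01486342]
ax [[0.348, 0.006, -0.937], [0.937, 0.001, 0.348], [0.003, -1.0, -0.006]]
1 [-0.039, 0.0, -0.06]
2 [-0.092, 0.0, -0.109]
3 [-0.155, 0.0, -0.142]
4 [-0.226, 0.0, -0.157]
5 [-0.297, -0.0, -0.154]
6 [-0.366, -0.0, -0.132]
7 [-0.426, -0.001, -0.094]
8 [-0.475, -0.001, -0.04]
9 [-0.508, -0.002, 0.023]
10 [-0.523, -0.002, 0.093]
11 [-0.52, -0.003, 0.165]
12 [-0.498, -0.003, 0.234]
13 [-0.459, -0.003, 0.294]
14 [-0.406, -0.003, 0.342]
15 [-0.342, -0.003, 0.375]
16 [-0.272, -0.003, 0.391]
17 [-0.201, -0.003, 0.387]
18 [-0.132, -0.002, 0.366]
19 [-0.072, -0.002, 0.327]
20 [-0.023, -0.002, 0.274]
21 [0.01, -0.001, 0.21]
22 [0.025, -0.001, 0.14]
23 [0.022, -0.0, 0.068]
24 [0.0, -0.0, 0.0]
```

```bash
python3 -m pendant '{"offset":[[-0.039,0,-0.06],[-0.092,0,-0.109],[-0.155,0,-0.142],[-0.226,0,-0.157],[-0.297,0,-0.154],[-0.366,0,-0.132],[-0.426,0,-0.094],[-0.475,0,-0.04],[-0.508,0,0.023],[-0.523,0,0.093],[-0.52,0,0.165],[-0.498,0,0.234]],"turn":[[0,0,0],[0,0,0],[0,0,0],[0,0,0],[0,0,0],[0,0,0],[0,0,0],[0,0,0],[0,0,0],[0,0,0],[0,0,0],[0,0,0]]}'
python3 - <<'E'
from h import *
o=manip.get_obs();p=o['position'];print(p,o['joint_pos'].round(2),np.hypot(p[0]-.546,p[1]-.054),np.degrees(np.arctan2(p[1]-.054,p[0]-.546)),o['ft_force'])
R=Rn.from_quat(o['ee_rot']).as_matrix();print('ax',R.round(3).tolist())
r=p[:2]-(.546,.054); r*=.055/np.hypot(*r)
for k in range(1,13):
        a=-np.radians(15*k);q=np.array([[np.cos(a),-np.sin(a)],[np.sin(a),np.cos(a)]])@r-r
        print(k,(R.T@np.r_[q,0]/.2).round(3).tolist())
t,_=snap('top');save(t,'t3.png')
cv2.imwrite('pics/t3c.png',cv2.resize(t[90:270,180:360,::-1],None,fx=3,fy=3,interpolation=cv2.INTER_CUBIC))
E
```

```text
clock: 6.62
position: [0.5065, 0.0171, 0.1066]
ee_rot: [0.582, 0.406, -0.401, -0.579]
ft_force: [6.7, 2.0, -1.6]
grip_width: 0.264
[0.50653011 0.01705295 0.10657367] [-0.53  0.18  0.44  1.95 -0.09  1.02  1.17] 0.05406437538709267 -136.89088964835383 [ 6.73807617  2.01890604 -1.5849397 ]
ax [[0.348, 0.007, -0.938], [0.938, 0.001, 0.348], [0.004, -1.0, -0.006]]
1 [0.04, -0.0, 0.059]
2 [0.094, -0.0, 0.107]
3 [0.159, -0.0, 0.138]
4 [0.229, -0.0, 0.152]
5 [0.301, 0.0, 0.147]
6 [0.369, 0.001, 0.123]
7 [0.428, 0.001, 0.083]
8 [0.475, 0.002, 0.029]
9 [0.507, 0.002, -0.036]
10 [0.521, 0.003, -0.106]
11 [0.515, 0.003, -0.178]
12 [0.492, 0.003, -0.246]
```

View pics/t3c.png

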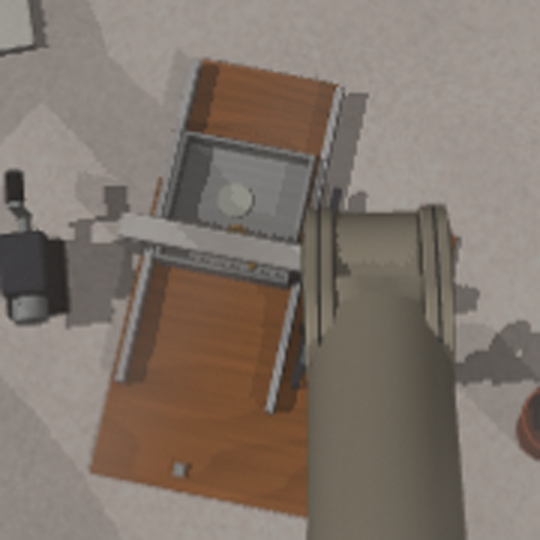

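The tray is about halfway through the frame, with its far edge at crop (185–315, 133–157), and the sharpener hasn't moved. I'll measure how much travel is left.

```bash
python3 - <<'E'
from h import *
a=np.radians(-10.1);ex=np.array([np.cos(a),np.sin(a)]);ey=np.array([-ex[1],ex[0]])
for x,y in((187,135),(314,157),(250,146)):
    q=cast('top',(180+x/3-.33,90+y/3-.33),.038);d=q[:2]-(.546,.054);print('now',q,d@ex-.065,d@ey)
# start: near edge in zoom (75..210, 325..352)
for x,y in((75,326),(208,352)):
    q=cast('top',(200+x/3-.33,100+y/3-.33),.038);d=q[:2]-(.546,.054);print('start centre',d@ex+.065,d@ey)
E
```

```text
now [0.74358738 0.20150069 0.038     ] 0.10365869367695862 0.1798651488493552
now [0.723269   0.07730389 0.038     ] 0.10543516848201728 0.0540298353460965
now [0.73334811 0.13971799 0.038     ] 0.10441273047158617 0.11724425829911383
start centre 0.010691024338172761 0.1806483668687315
start centre 0.01069694771181623 0.05222773363673767
```

```bash
python3 -m pendant '{"offset":[[0.04,0,0.059],[0.094,0,0.107],[0.159,0,0.138],[0.229,0,0.152],[0.301,0,0.147],[0.369,0,0.123],[0.428,0,0.083],[0.475,0,0.029],[0.507,0,-0.036],[0.507,0,-0.036]],"turn":[[0,0,0],[0,0,0],[0,0,0],[0,0,0],[0,0,0],[0,0,0],[0,0,0],[0,0,0],[0,0,0],[0,0,0]]}'
python3 - <<'E'
from h import *
o=manip.get_obs();p=o['position'];print(np.hypot(p[0]-.546,p[1]-.054),np.degrees(np.arctan2(p[1]-.054,p[0]-.546)),o['ft_force'])
R=Rn.from_quat(o['ee_rot']).as_matrix();print('ax',R.round(3).tolist())
r=p[:2]-(.546,.054); r*=.055/np.hypot(*r)
for k in (5,10,15,20,25):
        a=-np.radians(k);q=np.array([[np.cos(a),-np.sin(a)],[np.sin(a),np.cos(a)]])@r-r
        print(k,(R.T@np.r_[q,0]/.2).round(3).tolist())
t,_=snap('top');save(t,'t4.png')
cv2.imwrite('pics/t4c.png',cv2.resize(t[90:270,180:360,::-1],None,fx=3,fy=3,interpolation=cv2.INTER_CUBIC))
E
```

```text
clock: 7.92
position: [0.5476, 0.1098, 0.1065]
ee_rot: [0.582, 0.405, -0.402, -0.579]
ft_force: [1.4, -6.7, 3.1]
grip_width: 0.26
0.0557991170038161 88.40485615485986 [ 1.42660414 -6.72711904  3.12727576]
ax [[0.348, 0.005, -0.938], [0.938, -0.001, 0.348], [0.001, -1.0, -0.005]]
5 [0.007, 0.0, -0.023]
10 [0.011, 0.0, -0.047]
15 [0.014, 0.0, -0.07]
20 [0.015, 0.0, -0.094]
25 [0.013, 0.001, -0.118]
```

View pics/t4c.png

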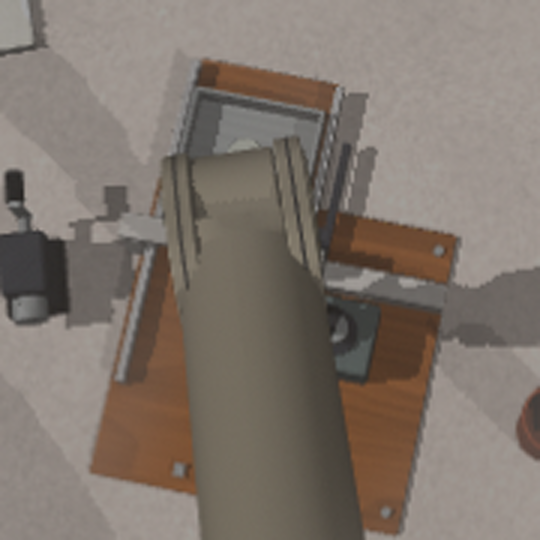

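```bash
python3 - <<'E'
from h import *
a=np.radians(-10.1);ex=np.array([np.cos(a),np.sin(a)])
for x,y in((200,89),(327,111),(262,100)):
    q=cast('top',(180+x/3-.33,90+y/3-.33),.038);d=q[:2]-(.546,.054);print(d@ex-.065)
E
```

```text
0.1523924226523858
0.15399036981624034
0.15285440346002604
```

```bash
python3 -m pendant '{"offset":[[0.009,0,-0.036],[0.009,0,-0.036],[0.009,0,-0.036]],"turn":[[0,0,0],[0,0,0],[0,0,0]]}'
python3 -m pendant '{"offset":[[0,0,0],[0,0,0],[0,0,0],[0,0,0],[0,0,0],[0,0,0],[0,0,0],[0,0,0]],"turn":[[0,0,0],[0,0,0],[0,0,0],[0,0,0],[0,0,0],[0,0,0],[0,0,0],[0,0,0]]}' 80
python3 -m pendant '{"offset":[[0,-0.1,0],[0,-0.3,0],[0,-0.55,0],[0,-0.75,0],[0,-0.75,0.3],[0,-0.75,0.6],[0,-0.75,0.8],[0,-0.75,0.8],[0,-0.75,0.8]],"turn":[[0,0,0],[0,0,0],[0,0,0],[0,0,0],[0,0,0],[0,0,0],[0,0,0],[0,0,0],[0,0,0]]}'
python3 - <<'E'
from h import *
t,_=snap('top');save(t,'t5.png');s,_=snap('scene');save(s,'s5.png')
A=cv2.resize(t[90:270,180:360],(450,450),interpolation=cv2.INTER_CUBIC);B=cv2.resize(s[140:320,310:450],(350,450),interpolation=cv2.INTER_CUBIC)
save(np.hstack([A,B]),'f5.png')
E
```

```text
clock: 8.35
position: [0.5545, 0.1091, 0.1066]
ee_rot: [0.582, 0.405, -0.403, -0.579]
ft_force: [0.3, -2.5, 3.6]
grip_width: 0.261
clock: 9.35
position: [0.5545, 0.1092, 0.1066]
ee_rot: [0.582, 0.405, -0.403, -0.579]
ft_force: [-0.3, 0.6, -0.1]
grip_width: 0.8
clock: 10.48
position: [0.4041, 0.1646, 0.256]
ee_rot: [0.582, 0.405, -0.402, -0.579]
ft_force: [0.9, 0.1, -0.7]
grip_width: 0.799
```

View pics/f5.png

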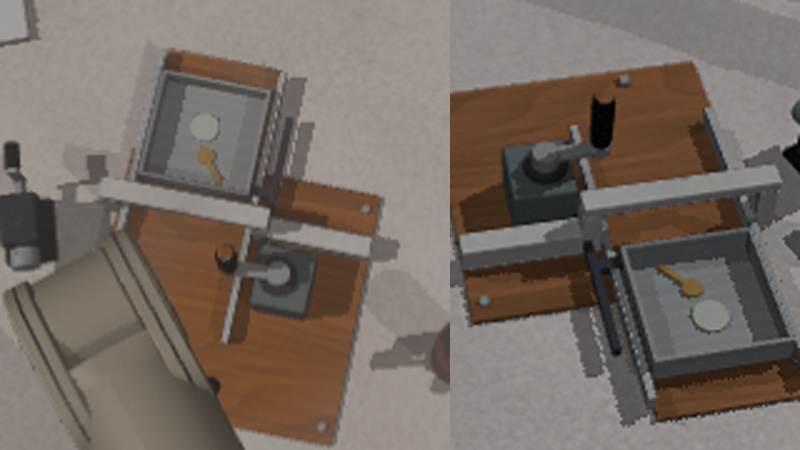

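```bash
python3 - <<'E'
from h import *
a=np.radians(-10.1);ex=np.array([np.cos(a),np.sin(a)])
f=lambda x,y,z:(cast('top',(180+x/2.5-.3,90+y/2.5-.3),z)[:2]-(.546,.054))@ex
print('far',f(166,71,.038),f(272,91,.038),'near top',f(137,181,.038),f(250,197,.038),'frame top far/near',f(105,178,.076),f(268,207,.076),f(103,195,.076),f(266,226,.076))
A=cv2.imread('pics/top0.png')[140:205,170:208].astype(int);B=cv2.imread('pics/t5.png')[140:205,170:208].astype(int)
print('sharpener diff',np.abs(A-B).max(2).mean(), (np.abs(A-B).max(2)>40).sum())
o=manip.get_obs();print(o['clock'],o['ft_force']);manip.hand_in()
E
```

```text
far 0.22102834637648489 0.22062219385383694 near top 0.08340894680743555 0.08981276867911307 frame top far/near 0.07046227602914867 0.07276185744464884 0.0507563679366486 0.05093946165313945
sharpener diff 3.8206477732793522 80
10.575 [-0.57297039 -0.75885342 -1.10084655]
the job is handed in; nothing more can be done
```

I wound the crank clockwise by its grip about 1.16 turns (416°), let go, moved the arm clear and handed the job in at 10.6 s.

**Tray:** its centre is about 156 mm out along the spindle's x axis. That is past the 150 mm that counts as fully out and short of the 160 mm dead stop. Its near edge is at about 83–90 mm, beyond the far face of the white frame at about 70–73 mm. The key is still in the tray.

**Contact:** I moved the tray only through the crank and never touched it. Wrist readings at the end of each move stayed under about 8 N. The fingers are open, the arm stands clear, and the force reading is about 1 N, which is noise level.

**Sharpener:** it looks to be standing where it was. A before-and-after comparison of its image patch found 80 changed pixels out of about 2,500. I take these to be moving arm shadow, but I did not check that separately.

**Disagreement:** the tray's near edge, measured in the image, varied by about 6 mm between its corners because those points were picked by eye. The far-edge readings agreed to within 1 mm, and also with the travel expected from the winding angle.

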